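# Space out slide boxes along a stop rail with a gauge

### The arm

A 6-joint arm with a two-finger parallel gripper is mounted at the origin on a cart in front of the work surface, level with it; the furniture and walls round the work are solid. World frame = base frame: x ahead of the robot, y to its left, z up, the work surface at z = 0. Lengths are in m, angles in rad, forces in N, time in s.
With the tool pointing down it reaches from about 0.25 to 0.85 m from the base axis. Payload 12.5 kg.
Tool frame: the origin (TCP) lies on the centre line of the jaws, within the pads' length; the fingertips stand 25 mm ahead of it and the grasp point (between the pads) lies 6 mm ahead of it; z points along the fingers, y is the line along which they close (so a half turn about z gives the same grasp; the last joint's range is limited). The gripper opens to 93 mm and grips with 3 to 60 N. Pads are 15 mm wide; open, the fingers measure 128 mm over their backs; the gripper's body (75 mm by 188 mm) begins 65 mm behind the grasp point.
Start: joints at [1.144, 0.351, 1.652, -0, 1.139, -0.085], TCP at [0.184, 0.518, 0.214] pointing down, gripper open.
Joint ranges: [-2.75, 2.75], [-0.79, 2.1], [0.01, 2.65], [-1.57, 4.71], [0.07, 3.14], [-2.87, 2.87]. Speed limits (rad/s): [2.22, 2.22, 2.79, 3.14, 3.14, 3.14].

### API

Orientations are given as a unit quaternion [w, x, y, z].
In Python, from cell import readout, get_image, camera_info, order, masks_of gives the robot as it stands.
- The arm moves only by the tool step_arm, never from a script. Its argument "moves" is a list of rows, each a list of 2 entries, a list of its own where there are three numbers: the shift along the tool's x, y, z in m, then the turn about the tool's z in rad. In form: [[[x, y, z], spin], ...]. A call has 1 to 5 rows; each row is the pose to reach, as a shift and turn from the pose commanded when the call began, along the tool's axes at that moment; what a row does not reach only later rows make up. A row lasts 1/8 s, in which the tool goes at most 62.5 mm and 10.7 degrees, less where a joint would pass 70% of its speed; a pose out of reach is approached as far as the arm can. A call with a gripper value outside its range is refused whole. "hand" is the finger opening in m, from 0 to 0.093, set as the call begins (left out, the last holds). The fingers move at their own pace and stop on an object; the grip force is fixed at half the most. Time passes only in rows, so rows that repeat a pose let the fingers close. It gives the time, the measured TCP pose, the force, the opening and the grip force at its end, in the units of the state.
- readout.state(): the state, without advancing time (a new reading comes with each control period).
- get_image(name): name is "side" or "top"; returns (picture, depth): 400x640x3 uint8, red, green, blue; 400x640 float32, m along the optical axis (not along the pixel's ray), 0 where there is no reading.
- camera_info(name): a dict with "fov_y" (degrees; the focal length in pixels is half the picture's height over the tangent of half this angle, whatever the lens; pixels are square), "cx", "cy" (the principal point, pixels), "R" (3x3) and "t" (3): a world point X has camera coordinates R X + t. Camera axes: x right, y down, z forward; pixel columns grow to the right and rows downward; lengths in m; the calibration is good to about 2 mm. A picture is of the moment at which its call begins. camera_info takes no time and is no camera call.
- order.sign_off(): hands the job in; it is judged then, once.
Trained networks look in the newest picture that a camera, given by its name, has taken for a name from the list of things; names that differ only in an ending like _2 or _b are one class to them, and where a whole thing is asked for, a point or a joint stands for the part that bears it (a point fixed in the world has none). Each returns a list of dicts, best first, with "conf" (0 to 1); they miss things now and then, are a little off and sometimes report something else, mostly with a low value. They report only what shows in the picture. A call takes as long as a camera call. They do not tell look-alikes from the thing itself.
- masks_of(camera, label): "region" (400x640 bool, what is visible of it) and "rect" ([left, top, right, bottom] in pixels, round what is visible of it).
The state is a dict: "clock": time; "joint_positions": joint angles; "joint_vel": joint speeds; "joint_torque": joint torques, N m; "ee_pos": TCP position; "ee_rot": TCP orientation; "contact_force": force on the tool from outside, world axes, zero at the start; "moment": the same for the moment, N m; "width": finger opening in m; "gripper_force": force on a finger pad.
Only numpy, scipy, OpenCV 4.12 (cv2) and the standard library are available. Lean on these libraries where they do the work, as an engineer would, in place of code of your own. Each camera call takes 0.05 s, during which the arm holds its last target. There are 200 camera calls.

### The job

Set out the two loose slide boxes in line with the fixed one, flat against the stop rail, with the same gap between neighbours, set by the metal spacer: stand the spacer against the fixed box, slide the nearer loose box along until the spacer is snug between them, then move the spacer to that box's other side and bring up the last box the same way, gently enough not to shove the first one out of place. Slide the boxes without lifting or tipping them, finally stand the spacer back upright on the middle of its black pad, and do not disturb the small things around.

Things in the scene. Friction and masses are not known exactly. Their poses are not given: they have to be found in the camera images.
- rail: Low aluminium stop rail fixed to the worktop, 16 mm deep (x), 430 mm long (y), 18 mm high. Origin: on the worktop, at the rail's front face (x = 0; +x away from the robot, the boxes lie at negative x) and level with the right-hand face of the fixed box (y = 0; +y to the left). The rail reaches from y = +100 to -330 mm; its yaw is within 0.1 rad.
- fixed_box (a point): Centre of the underside of the fixed first box, a flat blue slide box the same as the loose ones, which touches the rail near its left end: in the rail's frame it spans x = -84 to 0 mm, y = 0 to +98 mm, and is 31 mm high. Axes as the rail's.
- box_1: Loose flat blue slide box, lid shut, nearer to the fixed box: 84 mm along its x, 98 mm along its y, 31 mm high, 0.17 to 0.33 kg. Origin: centre of its underside. Its +x side (hinge) goes against the rail; the lid overhangs there by 1 mm above the rail. Starts some 5 to 30 mm clear of the rail and 35 to 65 mm right of the fixed box, turned up to 0.2 rad from the rail.
- box_2: The same box again, the farther from the fixed box: its place is last in the row, to the right of box_1. Starts some 65 to 125 mm to the right of box_1 and 5 to 30 mm clear of the rail, turned up to 0.2 rad relative to the rail.
- spacer: Loose plain aluminium spacer, 0.16 kg: a foot 84 mm long (its x) by 20 mm thick (its y) by 30 mm high, and on its middle an upright stem 30 mm (x) by 14 mm (y) from 30 to 75 mm above the underside, to grip. The 20 mm thickness is the gap. Origin: centre of its underside. Starts standing on the pad.
- pad: Fixed thin black rubber pad, 120 mm (its x) by 70 mm (its y) by 4 mm high, the spacer's resting place. Origin: centre of its underside, on the worktop.
- timer: Bystander: small white lab timer, 62 x 62 x 18 mm, in front of the fixed box. Origin: centre of its underside.
- pen: Bystander: thin white pen 145 mm long, lying between rail and pad, farther back. Origin: underside, middle.
- blister: Bystander: flat tablet blister 42 x 95 x 5 mm, lying between the boxes and the pad near the front edge. Origin: centre of its underside.
- oil_bottle: Bystander: small brown dropper bottle with black cap, 33 mm wide, 96 mm high, right of the pad. Origin: centre of its underside.
- stain: Bystander: brown bottle with a blue cap, 51 mm wide, 113 mm high, to the left. Origin: centre of its underside.
Not all that is in view belongs to the job. What is shaped like the box_2 but yellow is not meant.

How it is judged:
On the way, in this order (a step that is already met when the one before it is completed fails the run):
1. the spacer stands snug between the fixed box and box_1, box_1 against the rail (x of box_1 in the frame of rail above -0.047 m and y of box_1 in the frame of rail between -0.0735 and -0.066 m and angle between the x axis of box_1 and the x axis of rail, either way round below 0.06 rad and y of spacer in the frame of rail between -0.0155 and -0.006 m and x of spacer in the frame of rail between -0.082 and -0.002 m and height (world z) of spacer below 0.006 m and angle between spacer's own z axis and vertical below 0.1 rad), for 0.2 s.
2. the spacer stands snug between box_1 and box_2, box_2 against the rail (x of box_2 in the frame of rail above -0.047 m and y of box_2 in the frame of box_1 between -0.1225 and -0.115 m and angle between the x axis of box_2 and the x axis of rail, either way round below 0.06 rad and y of spacer in the frame of box_1 between -0.0645 and -0.055 m and x of spacer in the frame of rail between -0.082 and -0.002 m and height (world z) of spacer below 0.006 m and angle between spacer's own z axis and vertical below 0.1 rad), for 0.2 s.
At the end, for the whole second after the job is handed in: Both loose boxes lie flat on the worktop within 5 mm of the rail and square to it within 0.06 rad; the gaps fixed box to box_1 and box_1 to box_2 are each 17 to 24.5 mm (spacer 20 mm); the spacer stands upright at rest on the pad, within 25 mm of its middle (x of each of box_1, box_2 in the frame of rail above -0.047 m and y of box_1 in the frame of rail between -0.0735 and -0.066 m and y of box_2 in the frame of box_1 between -0.1225 and -0.115 m and angle between the x axis of each of box_1, box_2 and the x axis of rail, either way round below 0.06 rad and height (world z) of each of box_1, box_2 below 0.003 m and horizontal distance between spacer and pad below 0.025 m and angle between spacer's own z axis and vertical below 0.06 rad and height (world z) of spacer between 0.002 and 0.008 m and linear speed of each of spacer, box_1, box_2 below 0.02 m/s); the robot touches nothing.
It fails at once if a slide box is lifted or tipped (height (world z) of any of box_1, box_2 above 0.012 m or angle between any of box_1, box_2's own z axis and vertical above 0.2 rad).
It fails at once if a bystander is disturbed (moved more than 30 mm) (distance of any of timer, pen, blister, oil_bottle, stain from where it was at the start of the episode above 0.03 m).
It also fails if it takes over 72 s, if anything falls off the work surface, if the arm or the gripper's body presses on something with over 40 N, if the wrist force passes 120 N, or if a joint passes its speed limit or range.

## Working session

There is one attempt and no reset: what is moved stays moved. The work goes in short steps, Python scripts to look and compute and a tool call to move; the robot and the scene stay as the last step left them, time stands still between calls to the robot, and variables do not carry over. Pictures are saved under pics/ and viewed, at most 10 in all, crops included, and the job is handed in when it is done.

Besides the shell and the picture viewer there is one more tool, called after "Emit:" in YAML: its name, and indented under it one key for each argument. step_arm: Moves the arm, as the interface text tells. Its arguments: {"type":"object","properties":{"moves":{"type":"array","items":{"type":"array"}},"hand":{"type":"number"}},"required":["moves"]}

```bash
ls; mkdir -p pics; python3 - <<'E'
from cell import *
import cv2
for n in("top","side"):
    p,d=get_image(n); cv2.imwrite(f"pics/{n}0.png",p[:,:,::-1]); c=camera_info(n); print(n,c)
s=readout.state(); print(s)
E
```

```text
pics
top {'fov_y': 54.43778602854685, 'cx': 317.83302923095084, 'cy': 195.86942633315778, 'R': array([[-0.02655177, -0.99962991, -0.00592005],
       [-0.9961755 ,  0.02695224, -0.08311403],
       [ 0.08324283,  0.00369059, -0.99652246]]), 't': array([-0.07299266,  0.4899768 ,  1.37076432])}
side {'fov_y': 45.12906004981799, 'cx': 322.6053767845579, 'cy': 197.2406310743578, 'R': array([[ 0.92392207, -0.38176869,  0.02491344],
       [-0.14383986, -0.40697375, -0.90204349],
       [ 0.35451108,  0.82983434, -0.43092559]]), 't': array([-0.46926714,  0.06780507,  1.55561816])}
{'clock': 0.1, 'joint_positions': array([ 1.14441596e+00,  3.51156347e-01,  1.65236917e+00, -2.24501241e-06,
        1.13912027e+00, -8.45406460e-02]), 'joint_vel': array([ 1.05495529e-05,  7.35934405e-04, -1.57794451e-03, -6.18821470e-05,
        4.26105001e-04,  1.12820790e-03]), 'joint_torque': array([ 2.10550090e-03, -4.98028958e+01, -2.85709298e+01,  7.00480677e-02,
        2.38397357e-02, -4.23321171e-05]), 'ee_pos': array([0.18418213, 0.51789872, 0.21356607]), 'ee_rot': array([-1.32072980e-04,  1.70088393e-01,  9.85428669e-01, -5.09737612e-04]), 'contact_force': array([ 0.52389058,  0.35526334, -0.34602886]), 'moment': array([ 0.02504201, -0.0442962 ,  0.02864202]), 'gripper_force': 0.0, 'width': 0.09292824747469547}
```

View pics/top0.png

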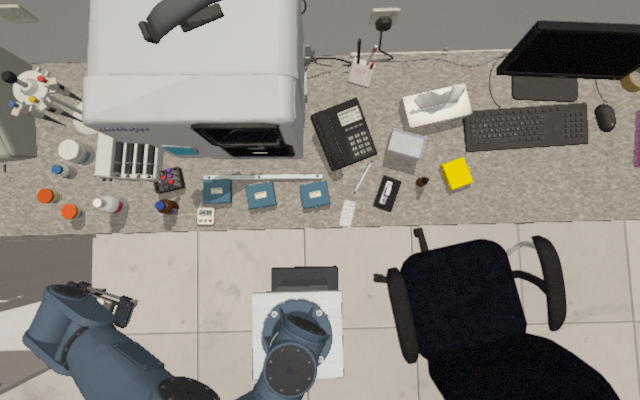

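View pics/side0.png

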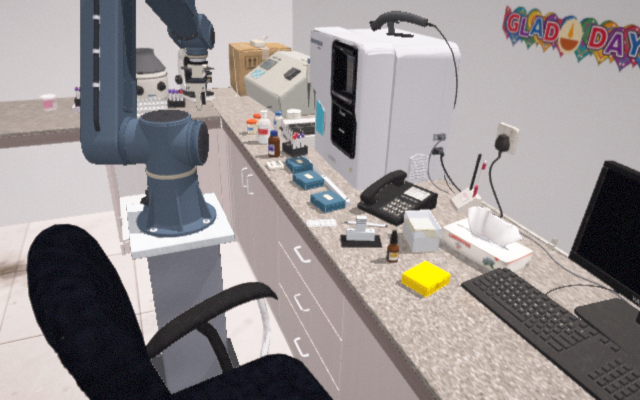

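The top view shows the fixed box at (217,191), box_1 at (261,196), box_2 at (315,195) and the rail along row ~177. The spacer on its pad is at (387,193), with the pen at (362,178), the blister at (347,213) and the timer at (205,216). The yellow look-alike at (457,174) is to be ignored.

```bash
cat > h.py <<'E'
from cell import *
import numpy as np, cv2
def cloud(cam, n=4):
    ds=[get_image(cam)for _ in range(n)]
    p=ds[-1][0]; D=np.array([d for _,d in ds]); D[D==0]=np.nan
    d=np.nanmedian(D,0); c=camera_info(cam); f=200/np.tan(np.radians(c["fov_y"]/2))
    v,u=np.mgrid[:400,:640]
    P=np.stack([(u-c["cx"])/f*d,(v-c["cy"])/f*d,d],-1)
    return p,(P-c["t"])@c["R"]       # world points
def rect(xy):
    (cx,cy),(w,h),a=cv2.minAreaRect((xy*1000).astype(np.float32)); 
    return np.round([cx,cy,w,h,a],1)
E
python3 - <<'E' 2>&1 | grep -v Warn
from h import *
p,W=cloud("top")
for n in["rail","box_1","spacer","pad","timer","pen","blister","oil_bottle","stain"]:
    for m in masks_of("top",n)[:4]:
        q=W[m["region"]]; q=q[np.isfinite(q[:,2])]
        if len(q)<4: print(n,"few",m["rect"]);continue
        z=np.percentile(q[:,2],[5,50,95])*1000
        print(n,round(m["conf"],2),np.array(m["rect"]).round(),len(q),"z",z.round(),"med",(np.median(q,0)*1000).round(1),"rect",rect(q[:,:2]))
# table and machine
print("table z",np.nanmedian(W[205:220,280:330,2]))
for u in(220,260,300): print([ (int(v),*(W[v,u]*1000).round()) for v in(150,160,165,170,175,180)])
np.save("W0.npy",W);cv2.imwrite("pics/c.png",cv2.resize(p[140:240,170:450,::-1],None,fx=2.85,fy=2.85,interpolation=cv2.INTER_CUBIC))
E
```

```text
rail 0.68 [202. 172. 321. 203.] 1221 z [12. 28. 33.] med [550.1 244.6  28. ] rect [521.6 113.8 425.8 103.4  89.5]
box_1 0.84 [301. 182. 328. 209.] 655 z [27. 31. 33.] med [494.  -71.9  30.8] rect [495.2 -71.6  91.1  98.4   7.2]
box_1 0.7 [245. 183. 276. 210.] 703 z [23. 31. 34.] med [496.5 116.4  30.9] rect [497.9 121.3  92.9 102.9   7.3]
spacer 0.45 [378. 180. 392. 202.] 148 z [24. 34. 80.] med [ 489.9 -320.9   34.5] rect [ 494.5 -325.2   20.1   81.8   68.2]
spacer 0.38 [197. 206. 214. 227.] 270 z [13. 16. 19.] med [427.5 318.9  16.2] rect [427.  319.7  58.6  57.2  88.4]
pad 0.62 [373. 178. 402. 210.] 434 z [1. 3. 7.] med [ 495.7 -334.7    3.5] rect [ 494.5 -332.5   67.5  120.7   65.3]
timer 0.55 [198. 204. 214. 225.] 278 z [13. 16. 19.] med [431.  318.7  16.1] rect [430.6 318.7  60.4  57.5  88.8]
pen 0.41 [356. 169. 367. 190.] 18 z [ 6.  8. 11.] med [ 547.8 -244.1    7.9] rect [ 551.4 -246.1    4.6   87.7   59.3]
blister 0.75 [338. 198. 358. 226.] 316 z [-1.  2.  7.] med [ 425.1 -188.7    2.4] rect [ 426.1 -188.4   43.8   95.1   74.3]
oil_bottle 0.42 [416. 177. 431. 188.] 96 z [15.
[... 775 characters left out ...]
(233.0)), (160, np.float64(627.0), np.float64(122.0), np.float64(0.0)), (165, np.float64(609.0), np.float64(123.0), np.float64(-2.0)), (170, np.float64(590.0), np.float64(122.0), np.float64(1.0)), (175, np.float64(569.0), np.float64(120.0), np.float64(16.0)), (180, np.float64(553.0), np.float64(123.0), np.float64(-1.0))]
[(150, np.float64(629.0), np.float64(-32.0), np.float64(153.0)), (160, np.float64(623.0), np.float64(-24.0), np.float64(0.0)), (165, np.float64(605.0), np.float64(-24.0), np.float64(-2.0)), (170, np.float64(586.0), np.float64(-24.0), np.float64(3.0)), (175, np.float64(565.0), np.float64(-24.0), np.float64(19.0)), (180, np.float64(549.0), np.float64(-23.0), np.float64(-1.0))]
```

View pics/c.png

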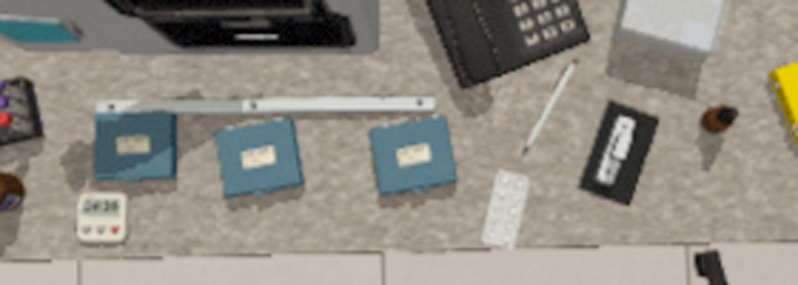

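```bash
cat >> h.py <<'E'
def blob(W,lo,hi,x0,x1,y0,y1):
    k=(W[...,2]>lo)&(W[...,2]<hi)&(W[...,0]>x0)&(W[...,0]<x1)&(W[...,1]>y0)&(W[...,1]<y1)
    return W[k]
def railfit(W):
    q=blob(W,.012,.0215,.54,.59,-.10,.0) if 0 else blob(W,.012,.0225,.545,.60,-.10,.36)
    # per-column centre of the rail top
    ys=np.round(q[:,1]/.0036); c=[(q[ys==k,0].mean(),q[ys==k,1].mean(),(ys==k).sum()) for k in np.unique(ys)]
    c=np.array([r for r in c if r[2]>=3]); 
    a=np.polyfit(c[:,1],c[:,0],1)
    for _ in range(3):
        r=c[:,0]-np.polyval(a,c[:,1]); a=np.polyfit(c[abs(r)<.004,1],c[abs(r)<.004,0],1)
    return a,q
E
python3 - <<'E'
from h import *
W=np.load("W0.npy")
a,q=railfit(W); print("rail centre x=",a,"y range",q[:,1].min(),q[:,1].max())
for n,y0,y1 in[("fixed",.2,.33),("b1",.05,.19),("b2",-.15,.0)]:
    q=blob(W,.0245,.04,.43,.58,y0,y1); print(n,len(q),(q.mean(0)*1000).round(1),rect(q[:,:2]))
q=blob(W,.022,.04,.4,.58,-.42,-.24); print("foot",rect(q[:,:2]),len(q))
q=blob(W,.06,.09,.4,.58,-.42,-.24); print("stem",q.mean(0),rect(q[:,:2]),len(q))
q=blob(W,.05,.35,.5,.75,-.05,.42)
for z in(.07,.1,.15,.2,.25,.3):
    s=q[abs(q[:,2]-z)<.025]; print(z,len(s), np.percentile(s[:,0],[0,5,20]) if len(s) else 0, s[s[:,0].argmin()] if len(s) else 0)
E
```

```text
rail centre x= [0.01664432 0.56308883] y range -0.0995926546757873 0.32633237978156976
fixed 657 [516.6 274.9  30.9] [516.6 274.7  96.4  90.5  89.5]
b1 661 [496.9 118.9  31. ] [497.  119.2  90.8  98.3   9. ]
b2 658 [494.6 -74.   30.8] [493.9 -73.8  89.1  98.7   7.7]
foot [ 495.2 -325.7   20.    83.3   67.7] 99
stem [ 0.49489257 -0.32461345  0.07607231] [ 495.3 -325.7   13.9   30.2   69.5] 45
0.07 291 [0.53931271 0.54611254 0.58627953] [0.53931271 0.41259414 0.0926057 ]
0.1 225 [0.53931271 0.54648365 0.61103759] [0.53931271 0.41259414 0.0926057 ]
0.15 419 [0.61163669 0.61397963 0.61577384] [ 0.61163669 -0.00176908  0.14248299]
0.2 440 [0.61254451 0.61444353 0.61569515] [ 0.61254451 -0.00522782  0.18851059]
0.25 506 [0.61298529 0.61433713 0.61547106] [ 0.61298529 -0.00487867  0.2635424 ]
0.3 600 [0.61139271 0.61409347 0.6159575 ] [0.61139271 0.00788728 0.28706386]
```

Emit:
step_arm:
  moves:
    - [[-0.038, -0.046, 0], 0]
    - [[-0.077, -0.092, 0], 0]
    - [[-0.115, -0.138, 0], 0]
    - [[-0.154, -0.184, 0], 0]
    - [[-0.192, -0.23, 0], 0]
  hand: 0.06

```text
clock: 1.38
ee_pos: [0.2885, 0.2355, 0.2143]
ee_rot: [0.0, 0.17, 0.985, 0.0]
contact_force: [1.0, -0.4, -0.2]
width: 0.0598
gripper_force: 0.0
```

Emit:
step_arm:
  moves:
    - [[-0.038, -0.046, 0], 0]
    - [[-0.077, -0.092, 0], 0]
    - [[-0.115, -0.138, 0], 0]
    - [[-0.154, -0.184, 0], 0]
    - [[-0.192, -0.23, 0], 0]

```text
clock: 2.0
ee_pos: [0.3924, -0.0461, 0.2144]
ee_rot: [0.001, 0.17, 0.985, 0.0]
contact_force: [1.2, 0.8, 0.1]
width: 0.0598
gripper_force: 0.0
```

Emit:
step_arm:
  moves:
    - [[-0.038, -0.046, 0], 0]
    - [[-0.077, -0.092, 0], 0]
    - [[-0.115, -0.138, 0], 0]
    - [[-0.154, -0.184, 0], 0.05]
    - [[-0.192, -0.23, 0], 0.05]

```text
clock: 2.62
ee_pos: [0.4962, -0.327, 0.214]
ee_rot: [0.0, 0.195, 0.981, -0.0]
contact_force: [0.6, 1.2, 0.5]
width: 0.0601
gripper_force: 0.0
```

```bash
cat >> h.py <<'E'
def go(x,y,z,ang):
    "shift/spin in tool axes to world x,y,z (m), ang = direction (deg) of tool y mod 180"
    s=readout.state(); w,a,b,c=s["ee_rot"]
    from scipy.spatial.transform import Rotation as Ro
    R=Ro.from_quat([a,b,c,w]).as_matrix(); d=R.T@(np.array([x,y,z])-s["ee_pos"])
    cur=np.degrees(np.arctan2(R[1,1],R[0,1])); sp=(cur-ang+90)%180-90
    print("clock",round(s["clock"],2),"pos",(s["ee_pos"]*1e3).round(1),"yang",cur.round(2),"F",s["contact_force"].round(1),"w",round(s["width"]*1e3,1),"j1,6",s["joint_positions"][[0,5]].round(2))
    print("move",d.round(4),"spin",round(np.radians(sp),3))
E
python3 - <<'E'
from h import *
go(.495,-.3255,.049,67.6)
p,W=cloud("top")
q=blob(W,.022,.04,.4,.58,-.42,-.24); print("foot",rect(q[:,:2]),len(q))
E
```

```text
clock 2.62 pos [ 496.2 -327.   214. ] yang 67.5 F [0.6 1.2 0.5] w 60.1 j1,6 [-0.66 -1.84]
move [0.0017 0.0009 0.165 ] spin -0.002
foot [0. 0. 0. 0. 0.] 0
```

Emit:
step_arm:
  moves:
    - [[0.002, 0.001, 0.06], 0]
    - [[0.002, 0.001, 0.11], 0]
    - [[0.002, 0.001, 0.14], 0]
    - [[0.002, 0.001, 0.15], 0]
    - [[0.002, 0.001, 0.15], 0]
  hand: 0.045

```text
clock: 3.45
ee_pos: [0.4944, -0.3228, 0.0646]
ee_rot: [0.0, 0.194, 0.981, -0.0]
contact_force: [-0.2, 0.2, -0.6]
width: 0.045
gripper_force: 0.0
```

Emit:
step_arm:
  moves:
    - [[0, 0, 0], 0]
    - [[0, 0, 0], 0]
    - [[0, 0, 0], 0]
    - [[0, 0, 0], 0]
  hand: 0.0

```text
clock: 3.95
ee_pos: [0.4944, -0.3234, 0.0643]
ee_rot: [0.0, 0.195, 0.981, -0.0]
contact_force: [-0.1, -1.1, 2.4]
width: 0.0139
gripper_force: 29.8
```

Emit:
step_arm:
  moves:
    - [[0, 0, -0.005], 0]
    - [[0, 0, -0.025], 0]
    - [[0, 0, -0.06], 0]
    - [[0, 0, -0.06], 0]

```text
clock: 4.45
ee_pos: [0.4953, -0.324, 0.1264]
ee_rot: [0.002, 0.195, 0.981, -0.001]
contact_force: [-0.4, 0.4, -2.4]
width: 0.0137
gripper_force: 29.8
```

```bash
python3 - <<'E'
from h import *
go(.5156,.213,.120,90.95)
E
```

```text
clock 4.45 pos [ 495.3 -324.   126.4] yang 67.55 F [-0.4  0.4 -2.4] w 13.7 j1,6 [-0.66 -1.84]
move [0.1863 0.5041 0.005 ] spin -0.408
```

Emit:
step_arm:
  moves:
    - [[0.018, 0.05, 0], 0]
    - [[0.037, 0.1, 0], 0]
    - [[0.055, 0.15, 0], 0]
    - [[0.073, 0.2, 0], 0]
    - [[0.0915, 0.2485, 0], 0]

```text
clock: 5.08
ee_pos: [0.5039, -0.0569, 0.1231]
ee_rot: [-0.001, 0.195, 0.981, 0.0]
contact_force: [0.5, -0.2, -0.6]
width: 0.0133
gripper_force: 29.8
```

Emit:
step_arm:
  moves:
    - [[0.018, 0.05, 0], -0.1]
    - [[0.037, 0.1, 0], -0.2]
    - [[0.055, 0.15, 0], -0.3]
    - [[0.073, 0.2, 0], -0.408]
    - [[0.0915, 0.2485, 0], -0.408]

```text
clock: 5.7
ee_pos: [0.5142, 0.2076, 0.1229]
ee_rot: [-0.001, -0.009, 1.0, -0.0]
contact_force: [0.9, -0.7, -1.5]
width: 0.0137
gripper_force: 29.8
```

Emit:
step_arm:
  moves:
    - [[0, 0, 0.0], 0]
    - [[0, 0, 0.0], 0]

```text
clock: 5.95
ee_pos: [0.5143, 0.2055, 0.1231]
ee_rot: [-0.001, -0.008, 1.0, -0.0]
contact_force: [0.5, -0.9, -0.8]
width: 0.0138
gripper_force: 29.9
```

```bash
python3 - <<'E'
from h import *
go(.5156,.205,.062,90.95)
p,W=cloud("side",2)
cv2.imwrite("pics/s1.png",cv2.resize(p[120:260,220:420,::-1],None,fx=4,fy=4,interpolation=cv2.INTER_CUBIC))
E
```

```text
clock 5.95 pos [514.3 205.5 123.1] yang 90.95 F [ 0.5 -0.9 -0.8] w 13.8 j1,6 [ 0.3  -1.29]
move [-0.0014 -0.0004  0.0611] spin -0.0h.py:6: RuntimeWarning: All-NaN slice encountered
  d=np.nanmedian(D,0); c=camera_info(cam); f=200/np.tan(np.radians(c["fov_y"]/2))
```

View pics/s1.png

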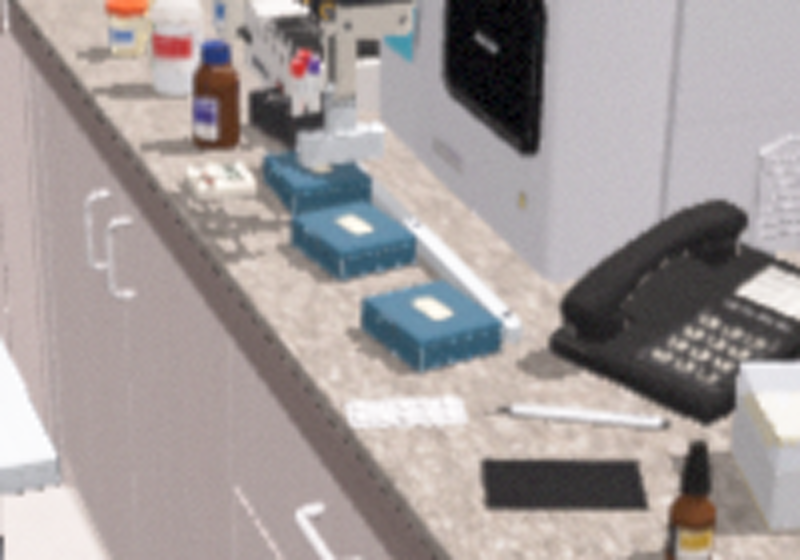

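Spacer held upright over the slot ((340,150) in the crop), with the boxes undisturbed. I'll lower it at x≈0.507 to stay clear of the rail.

Emit:
step_arm:
  moves:
    - [[0.007, 0, 0.02], 0]
    - [[0.007, 0, 0.04], 0]
    - [[0.007, 0, 0.055], 0]
    - [[0.007, 0, 0.061], 0]
    - [[0.007, 0, 0.062], 0]

```text
clock: 6.68
ee_pos: [0.508, 0.2056, 0.062]
ee_rot: [-0.0, -0.008, 1.0, -0.0]
contact_force: [-0.5, -0.5, -1.4]
width: 0.0135
gripper_force: 29.9
```

Emit:
step_arm:
  moves:
    - [[0, 0.004, 0], 0]
    - [[0, 0.006, 0], 0]
    - [[0, 0.008, 0], 0]
    - [[0, 0.008, 0], 0]

```text
clock: 7.18
ee_pos: [0.5078, 0.214, 0.0622]
ee_rot: [0.0, -0.008, 1.0, 0.0]
contact_force: [-0.2, -0.3, -2.1]
width: 0.0137
gripper_force: 29.9
```

Emit:
step_arm:
  moves:
    - [[0, 0.001, 0], 0]
    - [[0, 0.0015, 0], 0]
    - [[0, 0.0015, 0], 0]

```text
clock: 7.55
ee_pos: [0.5077, 0.2152, 0.062]
ee_rot: [-0.0, -0.008, 1.0, -0.0]
contact_force: [-0.1, -1.3, -1.9]
width: 0.0137
gripper_force: 30.0
```

Next I'll lower to the table and advance in small steps until contact shows.

Emit:
step_arm:
  moves:
    - [[0, 0, 0.001], 0]
    - [[0, 0.0005, 0.001], 0]
    - [[0, 0.001, 0.001], 0]
    - [[0, 0.001, 0.001], 0]

```text
clock: 8.05
ee_pos: [0.5077, 0.2161, 0.061]
ee_rot: [-0.0, -0.008, 1.0, -0.0]
contact_force: [-0.6, -4.5, -0.9]
width: 0.0139
gripper_force: 30.1
```

Emit:
step_arm:
  moves:
    - [[0, 0.0005, 0], 0]
    - [[0, 0.001, 0.0], 0]
    - [[0, 0.001, 0.0], 0]

```text
clock: 8.43
ee_pos: [0.5076, 0.2168, 0.061]
ee_rot: [-0.0, -0.008, 1.0, -0.0]
contact_force: [-0.0, -7.2, 1.0]
width: 0.0137
gripper_force: 30.4
```

Emit:
step_arm:
  moves:
    - [[0, 0.0005, 0], 0]
    - [[0, 0.001, 0.0], 0]
    - [[0, 0.001, 0.0], 0]

```text
clock: 8.8
ee_pos: [0.5075, 0.2174, 0.0611]
ee_rot: [-0.0, -0.008, 1.0, -0.001]
contact_force: [-1.1, -9.7, 2.1]
width: 0.014
gripper_force: 30.7
```

Emit:
step_arm:
  moves:
    - [[0, -0.0018, 0], 0]
    - [[0, -0.0018, 0], 0]

```text
clock: 9.05
ee_pos: [0.5077, 0.2162, 0.061]
ee_rot: [-0.0, -0.008, 1.0, -0.0]
contact_force: [-0.9, -5.3, -0.1]
width: 0.0134
gripper_force: 30.2
```

Emit:
step_arm:
  moves:
    - [[0, 0, 0], 0]
    - [[0, 0, 0], 0]
    - [[0, 0, -0.02], 0]
    - [[0, 0, -0.07], 0]
    - [[0, 0, -0.07], 0]
  hand: 0.04

```text
clock: 9.68
ee_pos: [0.5096, 0.2175, 0.1344]
ee_rot: [0.003, -0.008, 1.0, 0.001]
contact_force: [0.1, 0.8, -0.3]
width: 0.0399
gripper_force: 0.0
```

```bash
python3 - <<'E' 2>/dev/null
from h import *
go(.480,.119,.131,9)
E
```

```text
clock 9.68 pos [509.6 217.5 134.4] yang 90.95 F [ 0.1  0.8 -0.3] w 39.9 j1,6 [ 0.32 -1.27]
move [ 0.0312 -0.098   0.003 ] spin 1.43
```

Emit:
step_arm:
  moves:
    - [[0.04, -0.03, 0], 0.18]
    - [[0.08, -0.07, 0], 0.36]
    - [[0.12, -0.11, 0], 0.54]
    - [[0.167, -0.15, 0], 0.72]
    - [[0.167, -0.16, 0], 0.9]
  hand: 0.093

```text
clock: 10.3
ee_pos: [0.3402, 0.0527, 0.1303]
ee_rot: [-0.001, 0.431, 0.902, -0.0]
contact_force: [0.9, 0.2, 0.8]
width: 0.0856
gripper_force: 0.0
```

Emit:
step_arm:
  moves:
    - [[0, 0, 0], 0.18]
    - [[0, 0, 0], 0.36]
    - [[0, 0, 0], 0.53]
    - [[0, 0, 0], 0.53]

```text
clock: 10.8
ee_pos: [0.3431, 0.054, 0.1306]
ee_rot: [-0.0, 0.649, 0.761, -0.0]
contact_force: [-0.9, -0.3, -0.7]
width: 0.093
gripper_force: 0.0
```

```bash
cat >> h.py <<'E'
O=np.array([.5578,.2252]); A=-.0166
def torail(x,y):
    c,s=np.cos(A),np.sin(A); d=np.array([x,y])-O; return (np.array([[c,s],[-s,c]])@d*1000).round(1)
def survey(W,boxes):
    for n,y0,y1 in boxes:
        q=blob(W,.0245,.038,.43,.58,y0,y1)
        if len(q)<20: print(n,"none"); continue
        m=q.mean(0); print(n,len(q),(m*1000).round(1),rect(q[:,:2]),"rail",torail(*m[:2]))
E
python3 - <<'E' 2>/dev/null
from h import *
p,W=cloud("top",6)
survey(W,[("fixed",.228,.33),("spacer",.20,.229),("b1",.06,.19),("b2",-.15,.0)])
q=blob(W,.055,.09,.4,.58,.18,.25); print("stem",q.mean(0),len(q))
go(.497,.119,.090,9)
E
```

```text
fixed 635 [516.7 276.7  31. ] [516.9 276.   93.8  90.6  89.7] rail [-42.   50.8]
spacer 115 [510.7 214.6  28.7] [513.  216.4  87.3  23.3   1.3] rail [-46.9 -11.4]
b1 660 [497.  119.   30.9] [497.1 119.6  90.9  97.9   8.9] rail [ -59.  -107.2]
b2 660 [494.8 -73.8  30.8] [494.8 -73.6  90.2  98.6   7.6] rail [ -58. -300.]
stem [0.50966769 0.21293711 0.07062415] 46
clock 11.1 pos [343.3  53.9 131. ] yang 9.09 F [ 0.4 -0.3  0. ] w 93.2 j1,6 [ 0.02 -0.14]
move [0.04  0.162 0.041] spin 0.002
```

Emit:
step_arm:
  moves:
    - [[0.01, 0.05, 0], 0]
    - [[0.02, 0.1, 0], 0]
    - [[0.035, 0.15, 0], 0]
    - [[0.04, 0.1625, 0.02], 0]
    - [[0.04, 0.1625, 0.04], 0]

```text
clock: 11.72
ee_pos: [0.4984, 0.1193, 0.0902]
ee_rot: [0.0, 0.649, 0.761, 0.0]
contact_force: [0.6, 0.1, 0.1]
width: 0.0927
gripper_force: 0.0
```

Emit:
step_arm:
  moves:
    - [[0, 0, 0.0], 0]
    - [[0, 0, 0.01], 0]
    - [[0, 0, 0.02], 0]
    - [[0, 0, 0.025], 0]
    - [[0, 0, 0.025], 0]

```text
clock: 12.35
ee_pos: [0.4974, 0.1187, 0.0658]
ee_rot: [-0.0, 0.649, 0.76, -0.0]
contact_force: [0.2, 0.4, -0.7]
width: 0.0928
gripper_force: 0.0
```

```bash
python3 - <<'E' 2>/dev/null
from h import *
go(.4975,.119,.045,9)
p,W=cloud("side",1)
cv2.imwrite("pics/s2.png",cv2.resize(p[130:220,260:360,::-1],None,fx=6,fy=6,interpolation=cv2.INTER_CUBIC))
E
```

```text
clock 12.35 pos [497.4 118.7  65.8] yang 9.0 F [ 0.2  0.4 -0.7] w 92.8 j1,6 [ 0.14 -0.01]
move [0.0003 0.0001 0.0208] spin -0.0
```

View pics/s2.png

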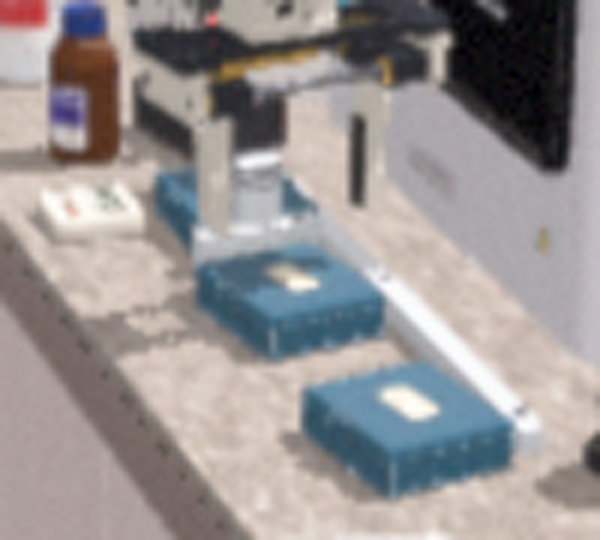

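The open jaws straddle box_1 (crop (215,170) and (365,150)). I'll lower to tips at about 20 mm and close.

Emit:
step_arm:
  moves:
    - [[0, 0, 0.007], 0]
    - [[0, 0, 0.014], 0]
    - [[0, 0, 0.02], 0]
    - [[0, 0, 0.02], 0]

```text
clock: 12.9
ee_pos: [0.4973, 0.1187, 0.0455]
ee_rot: [-0.0, 0.649, 0.76, -0.0]
contact_force: [-0.4, 0.2, -0.4]
width: 0.0928
gripper_force: 0.0
```

Emit:
step_arm:
  moves:
    - [[0, 0, 0], 0]
    - [[0, 0, 0], 0]
    - [[0, 0, 0], 0]
    - [[0, 0, 0], 0]
  hand: 0.075

```text
clock: 13.4
ee_pos: [0.4976, 0.1188, 0.0461]
ee_rot: [0.0, 0.649, 0.76, 0.0]
contact_force: [0.5, 0.5, 0.3]
width: 0.075
gripper_force: 0.0
```

```bash
python3 - <<'E' 2>/dev/null
from h import *
go(.5055,.119,.045,-0.95)
E
```

```text
clock 13.4 pos [497.6 118.8  46.1] yang 8.99 F [0.5 0.5 0.3] w 75.0 j1,6 [ 0.14 -0.01]
move [-0.001   0.0078  0.0011] spin 0.174
```

```bash
python3 - <<'E' 2>/dev/null
from h import *
p,W=cloud("side",3)
cv2.imwrite("pics/s3.png",cv2.resize(p[130:220,260:360,::-1],None,fx=6,fy=6,interpolation=cv2.INTER_CUBIC))
p,T=cloud("top",3)
survey(T,[("fixed",.228,.33),("spacer",.20,.229),("b1",.06,.19)])
for W in(W,T):
    q=blob(W,.0275,.036,.43,.58,.15,.18);print(len(q),q.mean(0),rect(q[:,:2]))
E
```

```text
fixed 296 [519.7 301.7  30.8] [518.8 299.6  49.   86.5  88.1] rail [-39.4  75.8]
spacer none
b1 124 [498.4  79.4  30.5] [503.9  78.1  83.6  21.8   1.8] rail [ -57.  -146.8]
28 [0.49590927 0.15665244 0.03179057] [489.6 158.   79.3  16.    1. ]
0 [nan nan nan] [0. 0. 0. 0. 0.]
```

View pics/s3.png

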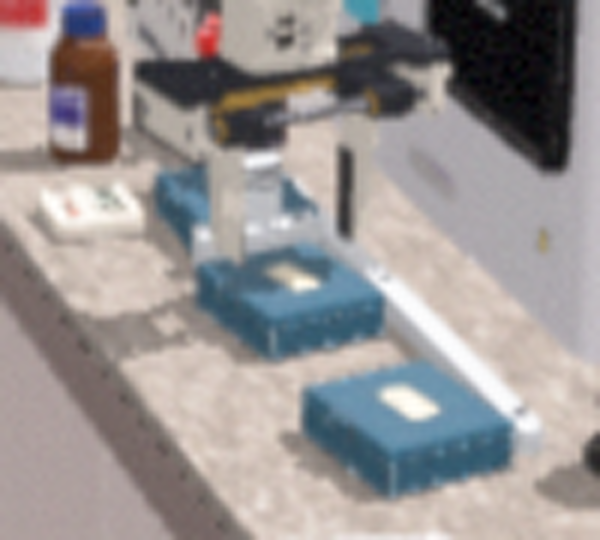

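```bash
python3 - <<'E' 2>/dev/null
from h import *
p,W=cloud("side",4)
for u in (297,299,316,317,318):
    print(u,[(v,*(W[v,u]*1000).round()) for v in (158,162,165,167,169,171,172,173,174,175,177,180,184)])
p,T=cloud("top",4)
q=blob(T,.04,.25,.40,.60,.02,.22)
for z in np.arange(.04,.25,.02):
    s=q[abs(q[:,2]-z)<.01]
    if len(s): print(z.round(3),len(s),s.min(0).round(3),s.max(0).round(3))
E
```

```text
297 [(158, np.float64(445.0), np.float64(98.0), np.float64(118.0)), (162, np.float64(448.0), np.float64(106.0), np.float64(99.0)), (165, np.float64(446.0), np.float64(100.0), np.float64(89.0)), (167, np.float64(446.0), np.float64(102.0), np.float64(81.0)), (169, np.float64(447.0), np.float64(104.0), np.float64(72.0)), (171, np.float64(447.0), np.float64(103.0), np.float64(65.0)), (172, np.float64(448.0), np.float64(106.0), np.float64(59.0)), (173, np.float64(466.0), np.float64(158.0), np.float64(32.0)), (174, np.float64(465.0), np.float64(153.0), np.float64(30.0)), (175, np.float64(459.0), np.float64(137.0), np.float64(33.0)), (177, np.float64(454.0), np.float64(124.0), np.float64(31.0)), (180, np.float64(451.0), np.float64(115.0), np.float64(23.0)), (184, np.float64(454.0), np.float64(123.0), np.float64(2.0))]
299 [(158, np.float64(455.0), np.float64(104.0), np.float64(114.0)), (162, np.float64(455.0), np.float64(104.0), np.float64(99.0)), (165, np.float64(455.0), np.float64(106.0), np.float64(86.0)), (167, np.float64(456.0), np.float64(107.0), np.float64(78.0)), (169, np.float64(45
[... 2405 characters left out ...]
), np.float64(116.0), np.float64(64.0)), (169, np.float64(537.0), np.float64(119.0), np.float64(54.0)), (171, np.float64(564.0), np.float64(184.0), np.float64(17.0)), (172, np.float64(559.0), np.float64(172.0), np.float64(18.0)), (173, np.float64(556.0), np.float64(164.0), np.float64(18.0)), (174, np.float64(556.0), np.float64(164.0), np.float64(13.0)), (175, np.float64(536.0), np.float64(115.0), np.float64(31.0)), (177, np.float64(528.0), np.float64(97.0), np.float64(32.0)), (180, np.float64(519.0), np.float64(74.0), np.float64(30.0)), (184, np.float64(520.0), np.float64(75.0), np.float64(13.0))]
0.16 5 [0.416 0.071 0.152] [0.584 0.098 0.164]
0.18 144 [0.567 0.098 0.171] [0.596 0.167 0.182]
```

The side depth shows the real fingertips at z≈53 mm, although the readout implies ~20 mm, so the tool is about 32 mm shorter than reported. x and y agree. I'll reopen, go lower in stages and check against depth.

Emit:
step_arm:
  moves:
    - [[0, 0, 0], 0]
    - [[0, 0, 0], 0]
    - [[0, 0, 0], 0]
    - [[0, 0, 0.006], 0]
    - [[0, 0, 0.012], 0]
  hand: 0.093

```text
clock: 14.72
ee_pos: [0.4975, 0.1187, 0.0335]
ee_rot: [-0.0, 0.65, 0.76, -0.0]
contact_force: [-0.6, -0.3, -0.0]
width: 0.0927
gripper_force: 0.0
```

Emit:
step_arm:
  moves:
    - [[0, 0, 0.005], 0]
    - [[0, 0, 0.01], 0]
    - [[0, 0, 0.01], 0]

```text
clock: 15.1
ee_pos: [0.4973, 0.1187, 0.0236]
ee_rot: [-0.0, 0.649, 0.76, -0.0]
contact_force: [-0.2, -1.4, 0.1]
width: 0.0928
gripper_force: 0.0
```

```bash
cat >> h.py <<'E'
def tips(u0=285,u1=325,x=(.41,.60),y=(.09,.14)):
    p,W=cloud("side",4)
    for u in range(u0,u1):
        c=W[:,u]; k=(c[:,0]>x[0])&(c[:,0]<x[1])&(c[:,1]>y[0])&(c[:,1]<y[1])&(c[:,2]>.036)&(c[:,2]<.12)
        if k.sum()>4:
            v=np.where(k)[0]; print(u,"bottom v",v.max(),(c[v.max()]*1000).round(),"next",(c[v.max()+1]*1000).round())
E
python3 - <<'E' 2>/dev/null
from h import *
go(.4975,.119,.045,9)
tips()
E
```

```text
clock 15.1 pos [497.3 118.7  23.6] yang 9.0 F [-0.2 -1.4  0.1] w 92.8 j1,6 [ 0.14 -0.01]
move [ 0.0003  0.0002 -0.0214] spin -0.0
293 bottom v 176 [435. 114.  42.] next [448. 151.  21.]
294 bottom v 177 [436. 105.  41.] next [450. 146.  19.]
295 bottom v 178 [438. 102.  38.] next [450. 135.  19.]
296 bottom v 178 [442. 100.  39.] next [443. 103.  33.]
297 bottom v 177 [447. 104.  40.] next [447. 105.  36.]
298 bottom v 178 [451. 103.  36.] next [451. 104.  31.]
318 bottom v 172 [543. 132.  36.] next [542. 130.  33.]
319 bottom v 173 [542. 120.  37.] next [545. 128.  29.]
320 bottom v 173 [545. 117.  38.] next [544. 115.  34.]
321 bottom v 172 [550. 120.  40.] next [550. 120.  36.]
322 bottom v 172 [553. 118.  40.] next [555. 121.  35.]
323 bottom v 170 [558. 121.  47.] next [598. 213.   1.]
```

Emit:
step_arm:
  moves:
    - [[0, 0, 0.005], 0]
    - [[0, 0, 0.01], 0]
    - [[0, 0, 0.01], 0]

```text
clock: 15.68
ee_pos: [0.4973, 0.1187, 0.0135]
ee_rot: [-0.0, 0.649, 0.76, -0.0]
contact_force: [-0.4, 0.9, -0.7]
width: 0.0929
gripper_force: 0.0
```

Emit:
step_arm:
  moves:
    - [[0, 0, 0], 0]
    - [[0, 0, 0], 0]
    - [[0, 0, 0], 0]
    - [[0, 0, 0], 0]
  hand: 0.07

```text
clock: 16.18
ee_pos: [0.4975, 0.1188, 0.014]
ee_rot: [-0.0, 0.649, 0.76, -0.0]
contact_force: [-0.6, -0.1, -1.3]
width: 0.0847
gripper_force: 30.0
```

```bash
python3 - <<'E' 2>/dev/null
from h import *
go(.506,.119,.0135,-0.95)
E
```

```text
clock 16.18 pos [497.5 118.8  14. ] yang 9.0 F [-0.6 -0.1 -1.3] w 84.7 j1,6 [ 0.14 -0.01]
move [-0.0011  0.0084  0.0005] spin 0.174
```

Emit:
step_arm:
  moves:
    - [[0.0, 0.002, 0], 0.06]
    - [[0.008, 0.006, 0], 0.12]
    - [[0.018, 0.01, 0], 0.174]
    - [[0.028, 0.0135, 0], 0.174]
    - [[0.032, 0.0137, 0], 0.174]

```text
clock: 16.8
ee_pos: [0.5062, 0.153, 0.014]
ee_rot: [0.0, 0.712, 0.702, 0.0]
contact_force: [-0.5, -0.8, -2.5]
width: 0.0846
gripper_force: 30.0
```

```bash
python3 - <<'E' 2>/dev/null
from h import *
go(.509,.157,.0135,-0.95)
p,W=cloud("top",4)
q=blob(W,.04,.12,.60,.62,.05,.25)
survey(W,[("fixed",.228,.33),("spacer",.20,.229),("b1",.06,.20)])
E
```

```text
clock 16.8 pos [506.2 153.   14. ] yang -0.87 F [-0.5 -0.8 -2.5] w 84.6 j1,6 [0.21 0.22]
move [0.0041 0.0027 0.0005] spin 0.001
fixed 67 [523.8 318.3  31.1] [517.4 317.6  11.1  82.3  88. ] rail [-35.5  92.5]
spacer none
b1 142 [505.2 113.8  30. ] [506.8 114.1  18.5  86.1  89. ] rail [ -50.8 -112.2]
```

Emit:
step_arm:
  moves:
    - [[0.001, 0.001, 0], 0]
    - [[0.002, 0.002, 0], 0]
    - [[0.003, 0.003, 0], 0]
    - [[0.003, 0.003, 0], 0]

```text
clock: 17.5
ee_pos: [0.5093, 0.1554, 0.014]
ee_rot: [0.0, 0.713, 0.701, 0.0]
contact_force: [0.2, -1.8, -0.2]
width: 0.0845
gripper_force: 30.0
```

Emit:
step_arm:
  moves:
    - [[0.0005, 0.0, 0], 0]
    - [[0.001, 0.0, 0], 0]
    - [[0.001, 0.0, 0], 0]

```text
clock: 17.88
ee_pos: [0.5094, 0.1559, 0.014]
ee_rot: [0.0, 0.713, 0.701, -0.0]
contact_force: [0.8, -6.9, -0.8]
width: 0.0846
gripper_force: 30.0
```

Emit:
step_arm:
  moves:
    - [[0.0005, 0.0, 0], 0]
    - [[0.001, 0.0, 0], 0]
    - [[0.001, 0.0, 0], 0]

```text
clock: 18.25
ee_pos: [0.5094, 0.1561, 0.014]
ee_rot: [0.001, 0.713, 0.701, -0.001]
contact_force: [0.6, -14.7, 0.7]
width: 0.0845
gripper_force: 30.0
```

Emit:
step_arm:
  moves:
    - [[-0.001, 0, 0], 0]
    - [[-0.001, 0, 0], 0]

```text
clock: 18.5
ee_pos: [0.5094, 0.1559, 0.014]
ee_rot: [0.0, 0.713, 0.701, -0.0]
contact_force: [0.3, -6.5, -1.1]
width: 0.0844
gripper_force: 30.0
```

Emit:
step_arm:
  moves:
    - [[0, 0, 0], 0]
    - [[0, 0, 0], 0]
    - [[0, 0, 0], 0]
    - [[0, 0, -0.03], 0]
    - [[0, 0, -0.085], 0]
  hand: 0.093

```text
clock: 19.12
ee_pos: [0.5081, 0.1563, 0.0987]
ee_rot: [-0.001, 0.713, 0.701, -0.001]
contact_force: [-0.5, 0.0, 0.2]
width: 0.0931
gripper_force: 0.0
```

Emit:
step_arm:
  moves:
    - [[0, -0.05, -0.01], -0.18]
    - [[0, -0.1, -0.01], -0.36]
    - [[0, -0.15, -0.01], -0.54]
    - [[0, -0.17, -0.01], -0.72]
    - [[0, -0.17, -0.01], -0.9]
  hand: 0.06

```text
clock: 19.75
ee_pos: [0.3379, 0.1594, 0.1092]
ee_rot: [-0.0, 0.334, 0.943, 0.0]
contact_force: [0.7, -0.1, 1.5]
width: 0.0601
gripper_force: 0.0
```

Emit:
step_arm:
  moves:
    - [[0, 0, 0], -0.18]
    - [[0, 0, 0], -0.36]
    - [[0, 0, 0], -0.54]
    - [[0, 0, 0], -0.7]
    - [[0, 0, 0], -0.7]

```text
clock: 20.38
ee_pos: [0.3392, 0.1594, 0.1091]
ee_rot: [0.0, -0.006, 1.0, 0.0]
contact_force: [-0.2, 0.0, -0.3]
width: 0.06
gripper_force: 0.0
```

```bash
python3 - <<'E' 2>/dev/null
from h import *
p,W=cloud("top",6)
survey(W,[("fixed",.228,.33),("spacer",.206,.226),("b1",.06,.204),("b2",-.15,.0)])
q=blob(W,.055,.09,.4,.58,.18,.25); print("stem",q.mean(0),len(q))
go(.452,.156,.10,90.95)
E
```

```text
fixed 622 [516.7 277.5  31. ] [516.6 275.6  94.2  90.3  88.8] rail [-42.   51.6]
spacer 87 [509.7 214.3  30. ] [510.9 215.2  15.2  82.7  89.5] rail [-48.  -11.7]
b1 655 [509.  154.7  30.8] [509.8 155.   93.1  90.6  89.3] rail [-47.6 -71.3]
b2 662 [494.8 -74.   30.7] [510.6 -85.9 118.4 126.8   8.9] rail [ -58.1 -300.2]
stem [0.51105113 0.21556157 0.07121208] 53
clock 20.68 pos [339.2 159.3 109. ] yang 90.61 F [-0.2 -0.3 -0.7] w 59.7 j1,6 [ 0.31 -1.27]
move [-0.1127 -0.0046  0.0091] spin -0.006
```

Emit:
step_arm:
  moves:
    - [[-0.056, -0.002, 0], -0.006]
    - [[-0.11, -0.004, 0.01], -0.006]
    - [[-0.112, -0.004, 0.06], -0.006]
    - [[-0.112, -0.004, 0.1], -0.006]
    - [[-0.112, -0.004, 0.105], -0.006]

```text
clock: 21.3
ee_pos: [0.4498, 0.1563, 0.0022]
ee_rot: [-0.002, -0.009, 1.0, -0.001]
contact_force: [-0.6, 0.2, 0.3]
width: 0.0597
gripper_force: 0.0
```

Emit:
step_arm:
  moves:
    - [[-0.003, 0, 0], 0]
    - [[-0.006, 0, 0], 0]
    - [[-0.008, 0, 0], 0]
    - [[-0.01, 0, 0], 0]
    - [[-0.01, 0, 0], 0]

```text
clock: 21.92
ee_pos: [0.4601, 0.1564, 0.0047]
ee_rot: [-0.001, -0.009, 1.0, -0.0]
contact_force: [-6.9, -4.8, 3.2]
width: 0.0603
gripper_force: 3.5
```

Emit:
step_arm:
  moves:
    - [[-0.001, 0, 0], 0]
    - [[-0.002, 0, 0], 0]
    - [[-0.002, 0, 0], 0]

```text
clock: 22.3
ee_pos: [0.462, 0.1566, 0.0046]
ee_rot: [-0.001, -0.009, 1.0, -0.0]
contact_force: [-7.2, -2.5, 2.2]
width: 0.06
gripper_force: 3.7
```

Emit:
step_arm:
  moves:
    - [[-0.001, 0, 0], 0]
    - [[-0.0015, 0, 0], 0]
    - [[-0.0015, 0, 0], 0]

```text
clock: 22.68
ee_pos: [0.462, 0.1565, 0.0046]
ee_rot: [-0.003, -0.009, 1.0, -0.0]
contact_force: [-14.6, -1.6, 9.9]
width: 0.0604
gripper_force: 7.3
```

Emit:
step_arm:
  moves:
    - [[0.005, 0, 0], 0]
    - [[0.02, 0, 0], 0]
    - [[0.03, 0, -0.05], 0]
    - [[0.08, 0, -0.1], 0]
    - [[0.12, 0, -0.1], 0]

```text
clock: 23.3
ee_pos: [0.3445, 0.1551, 0.1063]
ee_rot: [0.003, -0.009, 1.0, 0.001]
contact_force: [0.3, -0.2, -0.4]
width: 0.0598
gripper_force: 0.0
```

```bash
python3 - <<'E' 2>/dev/null
from h import *
p,W=cloud("top",8)
survey(W,[("fixed",.226,.33),("spacer",.206,.226),("b1",.06,.206),("b2",-.15,.0)])
q=blob(W,.055,.09,.4,.58,.18,.25); print("stem",q.mean(0),len(q))
for n,y0,y1 in(("fixed",.24,.31),("b1",.12,.19)):
    q=blob(W,.027,.038,.43,.58,y0,y1); print(n,"front/back",np.percentile(q[:,0],[1,3,97,99]).round(4), np.percentile(blob(W,.01,.022,.54,.59,y0,y1)[:,0],[3,50]).round(4))
cv2.imwrite("pics/t4.png",cv2.resize(p[165:225,190:340,::-1],None,fx=5,fy=5,interpolation=cv2.INTER_CUBIC))
go(.45,.156,.1,90.95)
E
```

```text
fixed 641 [516.6 276.2  31. ] [516.7 274.8  96.5  90.3  89. ] rail [-42.   50.3]
spacer 84 [510.4 214.7  29.8] [5.110e+02 2.168e+02 8.280e+01 1.800e+01 2.000e-01] rail [-47.2 -11.2]
b1 667 [513.3 156.6  30.9] [512.6 157.   97.7  88.5  89.9] rail [-43.4 -69.3]
b2 664 [494.8 -74.   30.7] [508.4 -91.  109.7 143.5  14.9] rail [ -58.  -300.2]
stem [0.51170021 0.21311191 0.07145613] 44
fixed front/back [0.4751 0.4781 0.5568 0.5575] [0.5622 0.5692]
b1 front/back [0.4717 0.4746 0.5533 0.5544] [0.559 0.566]
clock 23.7 pos [345.4 154.8 103.8] yang 91.02 F [-0.4 -0.3 -0.6] w 60.3 j1,6 [ 0.3  -1.29]
move [-0.1046 -0.0007  0.0038] spin 0.001
```

View pics/t4.png

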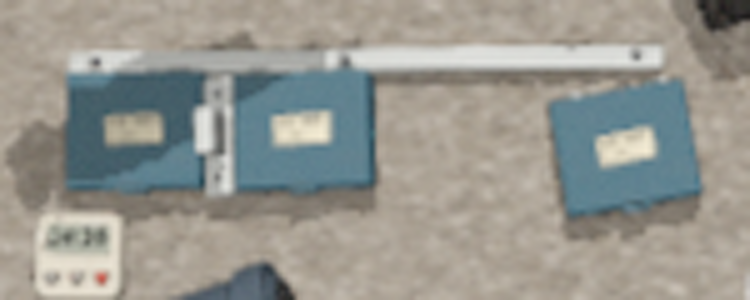

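The view shows the fixed box, spacer and box_1 tight in a row along the rail (columns 67–375), with box_2 still askew at (628,148). Next I'll take the spacer out.

Emit:
step_arm:
  moves:
    - [[-0.05, 0.02, 0], 0]
    - [[-0.1, 0.04, 0], 0]
    - [[-0.15, 0.058, 0], 0]
    - [[-0.1647, 0.058, 0], 0]
    - [[-0.1647, 0.058, 0], 0]
  hand: 0.045

```text
clock: 24.32
ee_pos: [0.5083, 0.2153, 0.1031]
ee_rot: [-0.001, -0.009, 1.0, -0.0]
contact_force: [-0.3, -0.1, 0.7]
width: 0.0451
gripper_force: 0.0
```

```bash
python3 - <<'E' 2>/dev/null
from h import *
go(.509,.2158,.038,90.95)
E
```

```text
clock 24.32 pos [508.3 215.3 103.1] yang 91.01 F [-0.3 -0.1  0.7] w 45.1 j1,6 [ 0.32 -1.27]
move [-0.0008  0.0005  0.0651] spin 0.001
```

Emit:
step_arm:
  moves:
    - [[-0.001, 0.0005, 0.03], 0]
    - [[-0.001, 0.0005, 0.05], 0]
    - [[-0.001, 0.0005, 0.06], 0]
    - [[-0.001, 0.0005, 0.065], 0]
    - [[-0.001, 0.0005, 0.065], 0]

```text
clock: 24.95
ee_pos: [0.5093, 0.2163, 0.0393]
ee_rot: [0.0, -0.009, 1.0, 0.0]
contact_force: [-0.5, 0.0, 0.8]
width: 0.0448
gripper_force: 0.0
```

Emit:
step_arm:
  moves:
    - [[0, 0, 0], 0]
    - [[0, 0, 0], 0]
    - [[0, 0, 0], 0]
    - [[0, 0, 0], 0]
  hand: 0.0

```text
clock: 25.45
ee_pos: [0.5093, 0.2157, 0.0391]
ee_rot: [-0.0, -0.009, 1.0, -0.0]
contact_force: [0.2, -5.7, 2.0]
width: 0.0144
gripper_force: 30.0
```

Emit:
step_arm:
  moves:
    - [[0, 0, -0.01], 0]
    - [[0, 0, -0.03], 0]
    - [[0, 0, -0.05], 0]
    - [[0, 0, -0.065], 0]
    - [[0, 0, -0.065], 0]

```text
clock: 26.08
ee_pos: [0.5099, 0.2165, 0.105]
ee_rot: [0.001, -0.009, 1.0, 0.0]
contact_force: [-1.0, -0.5, -1.9]
width: 0.0138
gripper_force: 30.0
```

```bash
python3 - <<'E' 2>/dev/null
from h import *
go(.507,.088,.103,90.95)
E
```

```text
clock 26.07 pos [509.9 216.5 105. ] yang 91.04 F [-1.  -0.5 -1.9] w 13.8 j1,6 [ 0.32 -1.27]
move [ 0.0052 -0.1285  0.0019] spin 0.002
```

Emit:
step_arm:
  moves:
    - [[0.001, -0.04, 0], 0.002]
    - [[0.003, -0.09, 0], 0.002]
    - [[0.0045, -0.1285, 0.0], 0.002]
    - [[0.0045, -0.1285, 0.02], 0.002]
    - [[0.0045, -0.1285, 0.04], 0.002]

```text
clock: 26.7
ee_pos: [0.507, 0.0872, 0.063]
ee_rot: [-0.0, -0.008, 1.0, 0.0]
contact_force: [-0.2, 0.4, -1.3]
width: 0.0136
gripper_force: 30.0
```

Emit:
step_arm:
  moves:
    - [[0, 0, 0], 0]
    - [[0, 0, 0.01], 0]
    - [[0, 0, 0.022], 0]
    - [[0, 0, 0.0248], 0]
    - [[0, 0, 0.0248], 0]

```text
clock: 27.32
ee_pos: [0.5072, 0.0878, 0.0393]
ee_rot: [-0.0, -0.008, 1.0, -0.0]
contact_force: [-0.7, -0.3, -1.3]
width: 0.0136
gripper_force: 30.0
```

```bash
python3 - <<'E' 2>/dev/null
from h import *
go(.508,.097,.0395,90.95)
p,W=cloud("top",6)
survey(W,[("fixed",.226,.33),("b1",.105,.22),("b2",-.15,.0)])
p,W=cloud("side",6)
for lo,hi in((.008,.026),(.0285,.036)):
  for v in((.05,.13),(.10,.13)):
    q=blob(W,lo,hi,.45,.57,*v); print(lo,len(q),np.percentile(q[:,1],[1,5,50,95]).round(4) if len(q) else 0)
E
```

```text
clock 27.32 pos [507.2  87.8  39.3] yang 90.94 F [-0.7 -0.3 -1.3] w 13.6 j1,6 [ 0.08 -1.51]
move [-0.0009  0.0092 -0.0002] spin -0.0
fixed 560 [517.9 282.   30.9] [516.6 280.1  87.2  90.   88.3] rail [-40.9  56.1]
b1 none
b2 663 [494.6 -74.1  30.7] [510.7 -87.7 118.5 129.8   8.7] rail [ -58.2 -300.3]
0.008 150 [0.0517 0.0598 0.079  0.118 ]
0.008 18 [0.1045 0.1052 0.1172 0.1258]
0.0285 97 [0.0765 0.0775 0.0931 0.1262]
0.0285 42 [0.1033 0.1059 0.1137 0.1294]
```

Emit:
step_arm:
  moves:
    - [[0, 0.003, 0], 0]
    - [[0, 0.006, 0], 0]
    - [[0, 0.0075, 0], 0]
    - [[0, 0.0085, 0], 0]
    - [[0, 0.0085, 0], 0]

```text
clock: 28.55
ee_pos: [0.5071, 0.0963, 0.0392]
ee_rot: [0.0, -0.008, 1.0, 0.0]
contact_force: [0.6, -0.7, -1.6]
width: 0.0141
gripper_force: 30.0
```

Emit:
step_arm:
  moves:
    - [[0, 0.0004, 0], 0]
    - [[0, 0.0008, 0], 0]
    - [[0, 0.0008, 0], 0]

```text
clock: 28.92
ee_pos: [0.5071, 0.097, 0.0393]
ee_rot: [0.0, -0.008, 1.0, -0.0]
contact_force: [-0.0, -2.2, -0.4]
width: 0.0139
gripper_force: 30.0
```

Emit:
step_arm:
  moves:
    - [[0, 0.0004, 0], 0]
    - [[0, 0.0008, 0], 0]
    - [[0, 0.0008, 0], 0]

```text
clock: 29.3
ee_pos: [0.507, 0.0979, 0.0392]
ee_rot: [0.0, -0.008, 1.0, 0.0]
contact_force: [0.7, -1.3, -1.7]
width: 0.0141
gripper_force: 30.0
```

Emit:
step_arm:
  moves:
    - [[0, 0, 0.0003], 0]
    - [[0, 0, 0.0003], 0]
    - [[0, 0, -0.02], 0]
    - [[0, 0, -0.07], 0]
    - [[0, 0, -0.07], 0]
  hand: 0.04

```text
clock: 29.92
ee_pos: [0.509, 0.0982, 0.1123]
ee_rot: [0.003, -0.008, 1.0, 0.0]
contact_force: [0.3, 0.0, 0.3]
width: 0.0402
gripper_force: 0.0
```

Emit:
step_arm:
  moves:
    - [[0.035, -0.04, 0], 0.18]
    - [[0.07, -0.085, 0], 0.36]
    - [[0.11, -0.13, 0], 0.54]
    - [[0.14, -0.17, 0], 0.72]
    - [[0.167, -0.198, 0], 0.9]
  hand: 0.093

```text
clock: 30.55
ee_pos: [0.3419, -0.1039, 0.1088]
ee_rot: [-0.0, 0.431, 0.903, 0.0]
contact_force: [0.0, -0.4, 0.4]
width: 0.0852
gripper_force: 0.0
```

Emit:
step_arm:
  moves:
    - [[0, 0, 0], 0.18]
    - [[0, 0, 0], 0.36]
    - [[0, 0, 0], 0.553]
    - [[0, 0, 0], 0.553]

```text
clock: 31.05
ee_pos: [0.343, -0.1027, 0.1088]
ee_rot: [-0.0, 0.658, 0.753, -0.0]
contact_force: [-0.2, 1.0, 1.1]
width: 0.0927
gripper_force: 0.0
```

```bash
python3 - <<'E' 2>/dev/null
from h import *
p,W=cloud("top",8)
survey(W,[("fixed",.226,.33),("b1",.108,.22),("spacer",.08,.107),("b2",-.15,-.01)])
q=blob(W,.055,.09,.4,.58,.05,.15); print("stem",q.mean(0),len(q))
go(.495,-.074,.09,7.6)
E
```

```text
fixed 661 [517.  274.6  30.8] [516.8 274.9  96.1  90.6  89.4] rail [-41.6  48.7]
b1 649 [513.3 158.1  30.8] [513.  156.5  96.4  89.5  89.5] rail [-43.4 -67.8]
spacer 80 [507.   97.   29.6] [508.   97.9  14.9  82.3  89. ] rail [ -48.7 -129. ]
b2 660 [494.8 -74.1  30.8] [507.9 -91.1 108.7 143.6  14.9] rail [ -58.  -300.3]
stem [0.50896907 0.09841788 0.07397289] 44
clock 31.45 pos [ 343.3 -102.8  109.2] yang 7.74 F [-0.7  0.  -0. ] w 92.9 j1,6 [-0.42 -0.56]
move [0.0082 0.1542 0.0192] spin 0.002
```

Emit:
step_arm:
  moves:
    - [[0.003, 0.05, 0], 0]
    - [[0.006, 0.1, 0], 0]
    - [[0.0083, 0.148, 0], 0]
    - [[0.0083, 0.1547, 0.02], 0]
    - [[0.0083, 0.1547, 0.05], 0]

```text
clock: 32.08
ee_pos: [0.4966, -0.0738, 0.0589]
ee_rot: [0.001, 0.658, 0.753, 0.0]
contact_force: [-0.5, 0.7, -0.9]
width: 0.0931
gripper_force: 0.0
```

Emit:
step_arm:
  moves:
    - [[0, 0, 0.0], 0]
    - [[0, 0, 0.01], 0]
    - [[0, 0, 0.02], 0]
    - [[0, 0, 0.025], 0]
    - [[0, 0, 0.025], 0]

```text
clock: 32.7
ee_pos: [0.4954, -0.074, 0.0341]
ee_rot: [-0.0, 0.658, 0.753, -0.0]
contact_force: [0.1, -0.5, -1.0]
width: 0.0929
gripper_force: 0.0
```

```bash
python3 - <<'E' 2>/dev/null
from h import *
go(.4955,-.074,.0135,7.6)
tips(290,345,y=(-.12,-.04))
E
```

```text
clock 32.7 pos [495.4 -74.   34.1] yang 7.68 F [ 0.1 -0.5 -1. ] w 92.9 j1,6 [-0.24 -0.38]
move [-0.      0.0001  0.0206] spin 0.001
311 bottom v 194 [434. -72.  51.] next [446. -43.  32.]
312 bottom v 195 [434. -82.  51.] next [448. -48.  30.]
313 bottom v 196 [435. -88.  50.] next [449. -55.  29.]
314 bottom v 197 [437. -93.  48.] next [449. -64.  29.]
315 bottom v 198 [442. -90.  43.] next [447. -77.  32.]
316 bottom v 198 [445. -91.  42.] next [450. -79.  32.]
317 bottom v 186 [450. -85.  83.] next [483.  -5.  40.]
338 bottom v 191 [539. -62.  41.] next [558. -23.  18.]
339 bottom v 192 [542. -65.  38.] next [557. -33.  18.]
340 bottom v 192 [542. -74.  42.] next [558. -40.  21.]
341 bottom v 192 [544. -77.  43.] next [564. -36.  18.]
342 bottom v 192 [548. -76.  42.] next [566. -40.  20.]
343 bottom v 190 [553. -73.  48.] next [593.   8.   2.]
344 bottom v 187 [555. -76.  60.] next [610.  37.  -1.]
```

Emit:
step_arm:
  moves:
    - [[0, 0, 0.007], 0]
    - [[0, 0, 0.014], 0]
    - [[0, 0, 0.0205], 0]
    - [[0, 0, 0.0205], 0]

```text
clock: 33.4
ee_pos: [0.4951, -0.0739, 0.0131]
ee_rot: [-0.001, 0.658, 0.753, -0.0]
contact_force: [-0.5, -0.7, -0.5]
width: 0.0935
gripper_force: 0.0
```

Emit:
step_arm:
  moves:
    - [[0, 0, 0], 0]
    - [[0, 0, 0], 0]
    - [[0, 0, 0], 0]
    - [[0, 0, 0], 0]
  hand: 0.07

```text
clock: 33.9
ee_pos: [0.4955, -0.074, 0.0138]
ee_rot: [0.0, 0.658, 0.753, -0.0]
contact_force: [-1.3, 0.2, -1.4]
width: 0.0849
gripper_force: 30.0
```

Emit:
step_arm:
  moves:
    - [[0.01, 0.003, 0], 0.03]
    - [[0.03, 0.008, 0], 0.08]
    - [[0.055, 0.014, 0], 0.12]
    - [[0.08, 0.0185, 0], 0.149]
    - [[0.09, 0.02, 0], 0.149]

```text
clock: 34.52
ee_pos: [0.5033, 0.0188, 0.0138]
ee_rot: [0.0, 0.712, 0.702, 0.0]
contact_force: [-0.2, -1.1, -0.9]
width: 0.0848
gripper_force: 30.0
```

```bash
python3 - <<'E' 2>/dev/null
from h import *
go(.506,.034,.0135,-0.95)
E
```

```text
clock 34.52 pos [503.3  18.8  13.8] yang -0.78 F [-0.2 -1.1 -0.9] w 84.8 j1,6 [-0.06 -0.04]
move [0.0152 0.0025 0.0003] spin 0.003
```

Emit:
step_arm:
  moves:
    - [[0.005, 0.001, 0], 0.003]
    - [[0.01, 0.0025, 0], 0.003]
    - [[0.0145, 0.004, 0], 0.003]
    - [[0.0165, 0.004, 0], 0.003]
    - [[0.0165, 0.004, 0], 0.003]

```text
clock: 35.15
ee_pos: [0.5078, 0.0344, 0.0138]
ee_rot: [0.0, 0.713, 0.701, 0.0]
contact_force: [1.7, 0.6, 0.6]
width: 0.0846
gripper_force: 30.0
```

Emit:
step_arm:
  moves:
    - [[0.0005, 0, 0], 0]
    - [[0.001, 0, 0], 0]
    - [[0.0015, 0, 0], 0]
    - [[0.0015, 0, 0], 0]
    - [[0.0015, 0, 0], 0]

```text
clock: 35.78
ee_pos: [0.5076, 0.0358, 0.0138]
ee_rot: [0.0, 0.713, 0.701, -0.0]
contact_force: [-1.3, -2.1, 2.4]
width: 0.0846
gripper_force: 30.0
```

```bash
python3 - <<'E' 2>/dev/null
from h import *
go(.508,.038,.0135,-0.95)
fs=[]
for i in range(4):
    get_image("top"); fs.append(readout.state()["contact_force"])
print(np.mean(fs,0))
p,W=cloud("top",6)
for x0,x1 in((.47,.485),(.53,.55)):
    q=blob(W,.02,.038,x0,x1,-.05,.125); print(sorted(set((q[:,1]*1000).round())))
E
```

```text
clock 35.77 pos [507.6  35.8  13.8] yang -1.03 F [-1.3 -2.1  2.4] w 84.6 j1,6 [-0.02 -0.  ]
move [0.0022 0.0004 0.0003] spin -0.001
[-0.48480313 -1.74409903  1.72742398]
[np.float64(-12.0), np.float64(-9.0), np.float64(-8.0)]
[]
```

Emit:
step_arm:
  moves:
    - [[0.0005, 0, 0], 0]
    - [[0.001, 0, 0], 0]
    - [[0.001, 0, 0], 0]

```text
clock: 36.65
ee_pos: [0.5076, 0.0369, 0.0138]
ee_rot: [0.0, 0.713, 0.701, 0.0]
contact_force: [0.0, -2.8, 2.9]
width: 0.0845
gripper_force: 30.0
```

Emit:
step_arm:
  moves:
    - [[0.0004, 0, 0], 0]
    - [[0.0008, 0, 0], 0]
    - [[0.0008, 0, 0], 0]

```text
clock: 37.02
ee_pos: [0.5077, 0.0377, 0.0138]
ee_rot: [0.0, 0.713, 0.701, 0.0]
contact_force: [0.4, -3.5, 2.7]
width: 0.0848
gripper_force: 30.0
```

Emit:
step_arm:
  moves:
    - [[0.0004, 0, 0], 0]
    - [[0.0006, 0, 0], 0]
    - [[0.0006, 0, 0], 0]

```text
clock: 37.4
ee_pos: [0.5076, 0.0382, 0.0138]
ee_rot: [0.0, 0.713, 0.701, 0.0]
contact_force: [-0.4, -2.7, 3.3]
width: 0.0843
gripper_force: 30.0
```

Emit:
step_arm:
  moves:
    - [[0, 0, 0], 0]
    - [[0, 0, 0], 0]
    - [[0, 0, 0], 0]
    - [[0, 0, -0.03], 0]
    - [[0, 0, -0.085], 0]
  hand: 0.093

```text
clock: 38.02
ee_pos: [0.5061, 0.0385, 0.0981]
ee_rot: [-0.002, 0.713, 0.701, -0.001]
contact_force: [0.1, -0.7, 0.8]
width: 0.0925
gripper_force: 0.0
```

Emit:
step_arm:
  moves:
    - [[0, -0.05, -0.01], -0.18]
    - [[0, -0.1, -0.01], -0.36]
    - [[0, -0.15, -0.01], -0.54]
    - [[0, -0.17, -0.01], -0.72]
    - [[0, -0.17, -0.01], -0.9]
  hand: 0.06

```text
clock: 38.65
ee_pos: [0.336, 0.0416, 0.1086]
ee_rot: [-0.0, 0.335, 0.942, 0.0]
contact_force: [1.1, 0.4, -0.6]
width: 0.0603
gripper_force: 0.0
```

Emit:
step_arm:
  moves:
    - [[0, 0, 0], -0.18]
    - [[0, 0, 0], -0.36]
    - [[0, 0, 0], -0.54]
    - [[0, 0, 0], -0.704]
    - [[0, 0, 0], -0.704]

```text
clock: 39.28
ee_pos: [0.3374, 0.0415, 0.1086]
ee_rot: [-0.0, -0.007, 1.0, 0.0]
contact_force: [0.2, -0.2, 0.0]
width: 0.06
gripper_force: 0.0
```

```bash
python3 - <<'E' 2>/dev/null
from h import *
p,W=cloud("top",8)
survey(W,[("fixed",.226,.33),("b1",.1065,.22),("spacer",.09,.1065),("b2",-.10,.088)])
q=blob(W,.055,.09,.4,.58,.05,.15); print("stem",q.mean(0),len(q))
cv2.imwrite("pics/t5.png",cv2.resize(p[165:225,190:340,::-1],None,fx=5,fy=5,interpolation=cv2.INTER_CUBIC))
go(.448,.038,.004,90.95)
E
```

```text
fixed 659 [516.7 274.7  30.9] [516.3 274.9  96.3  89.6  89.5] rail [-41.9  48.8]
b1 651 [513.4 158.1  30.8] [513.3 157.   96.9  90.3  88.9] rail [-43.3 -67.8]
spacer 79 [507.5  97.   29.7] [507.9  97.8  14.8  82.2  89. ] rail [ -48.2 -129. ]
b2 646 [507.9  38.   30.8] [508.2  39.3  96.9  86.6  88.5] rail [ -46.8 -188. ]
stem [0.50901647 0.09847898 0.07353907] 44
clock 39.67 pos [337.6  41.3 108.7] yang 90.82 F [-0.4  0.6 -0.1] w 60.0 j1,6 [-0.02 -1.6 ]
move [-0.1103 -0.0049  0.1047] spin -0.002
```

View pics/t5.png

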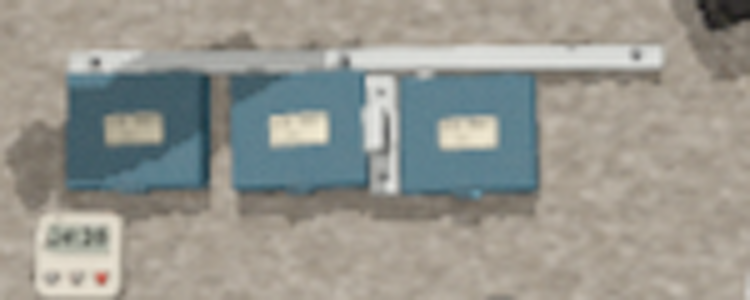

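The row stands with the spacer between box_1 and box_2 (columns 365–400), and box_2 is about 5 mm off the rail. I'll press box_2 onto the rail.

Emit:
step_arm:
  moves:
    - [[-0.056, -0.002, 0], -0.002]
    - [[-0.108, -0.005, 0.01], -0.002]
    - [[-0.11, -0.005, 0.06], -0.002]
    - [[-0.11, -0.005, 0.1], -0.002]
    - [[-0.11, -0.005, 0.105], -0.002]

```text
clock: 40.3
ee_pos: [0.4462, 0.038, 0.002]
ee_rot: [-0.002, -0.008, 1.0, 0.0]
contact_force: [0.4, 0.4, 0.6]
width: 0.0598
gripper_force: 0.0
```

Emit:
step_arm:
  moves:
    - [[-0.003, 0, 0], 0]
    - [[-0.006, 0, 0], 0]
    - [[-0.008, 0, 0], 0]
    - [[-0.01, 0, 0], 0]
    - [[-0.01, 0, 0], 0]

```text
clock: 40.92
ee_pos: [0.458, 0.0381, 0.004]
ee_rot: [0.0, -0.009, 1.0, -0.0]
contact_force: [-1.1, 0.5, 0.3]
width: 0.0596
gripper_force: 0.0
```

Emit:
step_arm:
  moves:
    - [[-0.001, 0, 0], 0]
    - [[-0.002, 0, 0], 0]
    - [[-0.002, 0, 0], 0]

```text
clock: 41.3
ee_pos: [0.4598, 0.0382, 0.0037]
ee_rot: [0.0, -0.009, 1.0, 0.0]
contact_force: [-2.5, 0.6, 1.5]
width: 0.0602
gripper_force: 0.6
```

Emit:
step_arm:
  moves:
    - [[-0.001, 0, 0], 0]
    - [[-0.0015, 0, 0], 0]
    - [[-0.0015, 0, 0], 0]

```text
clock: 41.68
ee_pos: [0.4604, 0.0382, 0.0036]
ee_rot: [-0.001, -0.009, 1.0, 0.0]
contact_force: [-5.5, 0.6, 4.0]
width: 0.0599
gripper_force: 2.8
```

Emit:
step_arm:
  moves:
    - [[-0.001, 0, 0], 0]
    - [[-0.001, 0, 0], 0]

```text
clock: 41.92
ee_pos: [0.4604, 0.0383, 0.0035]
ee_rot: [-0.002, -0.009, 1.0, 0.0]
contact_force: [-9.2, 0.4, 7.4]
width: 0.0605
gripper_force: 4.8
```

Emit:
step_arm:
  moves:
    - [[0.005, 0, 0], 0]
    - [[0.02, 0, 0], 0]
    - [[0.03, 0, -0.05], 0]
    - [[0.08, 0, -0.1], 0]
    - [[0.12, 0, -0.1], 0]

```text
clock: 42.55
ee_pos: [0.3417, 0.0361, 0.1054]
ee_rot: [0.002, -0.009, 1.0, -0.0]
contact_force: [0.3, -0.1, -0.0]
width: 0.0603
gripper_force: 0.0
```

```bash
python3 - <<'E' 2>/dev/null
from h import *
p,W=cloud("top",10)
survey(W,[("fixed",.226,.33),("b1",.1065,.22),("spacer",.09,.1065),("b2",-.10,.088)])
# edges by y of the box tops (2 mid rows)
q=blob(W,.0275,.036,.525,.548,-.03,.34); 
y=np.sort(q[:,1]); g=np.where(np.diff(y)>.008)[0]; print("gaps",[(y[i].round(4),y[i+1].round(4)) for i in g], y[0],y[-1])
m=masks_of("top","box_1")
for r in m[:4]:
    k=W[r["region"]]; k=k[(k[:,2]>.027)&(k[:,2]<.036)]; 
    if len(k): print(round(r["conf"],2),len(k),k.mean(0).round(4),rect(k[:,:2]))
go(.509,.098,.109,90.95)
E
```

```text
fixed 656 [516.9 275.   30.9] [516.7 274.8  95.8  90.3  89.2] rail [-41.7  49.1]
b1 650 [513.4 157.9  30.9] [513.  156.5  97.   89.5  89.5] rail [-43.3 -68. ]
spacer 79 [507.2  97.1  29.6] [507.9  97.8  14.8  82.3  89.1] rail [ -48.5 -129. ]
b2 660 [512.3  38.3  30.8] [511.9  39.1  96.4  87.   89. ] rail [ -42.4 -187.7]
gaps [(np.float64(0.2045), np.float64(0.2288))] -0.00951529920799858 0.3219698361512846
0.71 646 [0.5124 0.0384 0.0309] [511.5  39.1  96.4  86.1  89.1]
0.7 638 [0.513  0.1584 0.031 ] [512.2 157.7  87.9  96.7   1.1]
0.59 642 [ 0.5577 -0.5837  0.0305] [ 558.  -585.6   97.4   87.4   18.5]
clock 43.1 pos [342.4  36.1 103.5] yang 90.98 F [-0.2  0.1  0.4] w 60.1 j1,6 [-0.03 -1.62]
move [-0.1676  0.059  -0.0056] spin 0.001
```

Emit:
step_arm:
  moves:
    - [[-0.05, 0.02, 0], 0]
    - [[-0.1, 0.04, 0], 0]
    - [[-0.15, 0.059, 0], 0]
    - [[-0.166, 0.059, 0], 0]
    - [[-0.166, 0.059, 0], 0]
  hand: 0.045

```text
clock: 43.72
ee_pos: [0.5076, 0.0981, 0.1031]
ee_rot: [-0.0, -0.009, 1.0, -0.0]
contact_force: [-0.1, -0.8, -0.4]
width: 0.0448
gripper_force: 0.0
```

```bash
python3 - <<'E' 2>/dev/null
from h import *
go(.5073,.098,.0393,90.95)
E
```

```text
clock 43.73 pos [507.6  98.1 103.1] yang 90.99 F [-0.1 -0.8 -0.4] w 44.8 j1,6 [ 0.1  -1.49]
move [ 0.0002 -0.0001  0.0638] spin 0.001
```

Emit:
step_arm:
  moves:
    - [[0, 0, 0.03], 0]
    - [[0, 0, 0.05], 0]
    - [[0, 0, 0.06], 0]
    - [[0, 0, 0.064], 0]
    - [[0, 0, 0.064], 0]

```text
clock: 44.35
ee_pos: [0.5072, 0.098, 0.0401]
ee_rot: [0.0, -0.009, 1.0, 0.0]
contact_force: [0.0, 0.3, 0.4]
width: 0.045
gripper_force: 0.0
```

Emit:
step_arm:
  moves:
    - [[0, 0, 0], 0]
    - [[0, 0, 0], 0]
    - [[0, 0, 0], 0]
    - [[0, 0, 0], 0]
  hand: 0.0

```text
clock: 44.85
ee_pos: [0.5072, 0.098, 0.0398]
ee_rot: [0.0, -0.009, 1.0, -0.0]
contact_force: [-0.6, 0.2, 0.8]
width: 0.0139
gripper_force: 30.0
```

Emit:
step_arm:
  moves:
    - [[0, 0, -0.01], 0]
    - [[0, 0, -0.03], 0]
    - [[0, 0, -0.05], 0]
    - [[0, 0, -0.075], 0]
    - [[0, 0, -0.075], 0]

```text
clock: 45.48
ee_pos: [0.5081, 0.0981, 0.1164]
ee_rot: [0.002, -0.009, 1.0, 0.0]
contact_force: [-0.4, -0.6, -2.2]
width: 0.0138
gripper_force: 30.0
```

```bash
python3 - <<'E' 2>/dev/null
from h import *
W=np.load("W0.npy")
q=blob(W,.0015,.0075,.4,.58,-.42,-.24)
go(.495,-.3285,.114,67.6)
p,W=cloud("top",3)
r=masks_of("top","pad")
for m in r[:2]:
    k=W[m["region"]]; k=k[np.isfinite(k[:,2])]; print(m["conf"],len(k),k.mean(0),rect(k[:,:2]))
survey(W,[("b1",.1065,.22),("b2",-.10,.09)])
E
```

```text
clock 45.48 pos [508.1  98.1 116.4] yang 90.99 F [-0.4 -0.6 -2.2] w 13.8 j1,6 [ 0.1  -1.49]
move [ 0.0205 -0.4263  0.0022] spin 0.408
0.69 626 [ 0.49389415 -0.33446705  0.00349269] [ 494.8 -334.9   69.9  120.6   67.8]
b1 none
b2 362 [506.7  24.7  30.9] [518.2  14.2 117.6 101.   88.5] rail [ -47.8 -201.3]
```

Emit:
step_arm:
  moves:
    - [[0.002, -0.044, 0], 0]
    - [[0.004, -0.088, 0], 0]
    - [[0.006, -0.132, 0], 0]
    - [[0.008, -0.176, 0], 0]
    - [[0.0105, -0.216, 0], 0]

```text
clock: 46.3
ee_pos: [0.4998, -0.1196, 0.1139]
ee_rot: [-0.001, -0.008, 1.0, 0.0]
contact_force: [1.0, 0.2, -1.2]
width: 0.0137
gripper_force: 30.0
```

Emit:
step_arm:
  moves:
    - [[0.002, -0.044, 0], 0.1]
    - [[0.004, -0.088, 0], 0.2]
    - [[0.006, -0.132, 0], 0.3]
    - [[0.008, -0.176, 0], 0.405]
    - [[0.0105, -0.216, 0], 0.405]

```text
clock: 46.92
ee_pos: [0.493, -0.3356, 0.1136]
ee_rot: [-0.001, 0.194, 0.981, 0.0]
contact_force: [0.1, 1.1, -1.0]
width: 0.0137
gripper_force: 30.0
```

```bash
python3 - <<'E' 2>/dev/null
from h import *
go(.4948,-.334,.0450,67.7)
p,W=cloud("top",8)
survey(W,[("fixed",.216,.33),("b1",.098,.216),("b2",-.10,.098)])
E
```

```text
clock 46.92 pos [ 493.  -335.6  113.6] yang 67.67 F [ 0.1  1.1 -1. ] w 13.7 j1,6 [-0.68 -1.86]
move [-0.0011  0.0022  0.0686] spin -0.0
fixed 658 [516.9 275.   30.8] [516.6 274.9  96.4  90.4  89. ] rail [-41.7  49.1]
b1 656 [513.1 158.2  30.8] [514.  158.4  92.1  97.2   2.3] rail [-43.5 -67.8]
b2 660 [512.1  38.3  30.7] [511.9  39.2  96.8  86.9  89. ] rail [ -42.6 -187.7]
```

Emit:
step_arm:
  moves:
    - [[-0.001, 0.002, 0.02], 0]
    - [[-0.001, 0.002, 0.045], 0]
    - [[-0.001, 0.002, 0.06], 0]
    - [[-0.001, 0.002, 0.067], 0]
    - [[-0.001, 0.002, 0.0687], 0]

```text
clock: 47.95
ee_pos: [0.4954, -0.3328, 0.0461]
ee_rot: [0.0, 0.193, 0.981, -0.0]
contact_force: [0.4, -0.5, -0.9]
width: 0.0138
gripper_force: 30.0
```

Emit:
step_arm:
  moves:
    - [[0, 0, 0], 0]
    - [[0, 0, 0.0007], 0]
    - [[0, 0, 0.0007], 0]

```text
clock: 48.32
ee_pos: [0.4954, -0.3329, 0.0456]
ee_rot: [0.0, 0.193, 0.981, -0.0]
contact_force: [-0.2, -0.0, -0.9]
width: 0.0139
gripper_force: 30.0
```

Emit:
step_arm:
  moves:
    - [[0, 0, 0], 0]
    - [[0, 0, 0], 0]
    - [[0, 0, 0], 0]
    - [[0, 0, -0.02], 0]
    - [[0, 0, -0.07], 0]
  hand: 0.045

```text
clock: 48.95
ee_pos: [0.4945, -0.3322, 0.1156]
ee_rot: [-0.001, 0.193, 0.981, 0.001]
contact_force: [0.4, -0.8, 0.9]
width: 0.0451
gripper_force: 0.0
```

Emit:
step_arm:
  moves:
    - [[0.04, 0.0, -0.03], 0]
    - [[0.09, 0.0, -0.04], 0]
    - [[0.14, 0.0, -0.04], 0]
    - [[0.17, 0.0, -0.04], 0]
    - [[0.17, 0, -0.04], 0]

```text
clock: 49.58
ee_pos: [0.337, -0.2682, 0.1567]
ee_rot: [0.001, 0.193, 0.981, -0.0]
contact_force: [1.6, 0.4, 0.8]
width: 0.0449
gripper_force: 0.0
```

```bash
python3 - <<'E' 2>/dev/null
from h import *
go(.4948,-.334,.0450,67.7)
p,W=cloud("top",10)
survey(W,[("fixed",.216,.33),("b1",.098,.216),("b2",-.10,.098)])
q=blob(W,.026,.042,.4,.58,-.42,-.24); print("foot",rect(q[:,:2]),len(q))
q=blob(W,.06,.09,.4,.58,-.42,-.24); print("stem",q.mean(0),len(q))
for n,y0,y1 in[("fixed",.216,.33),("b1",.098,.216),("b2",-.10,.098)]:
    q=blob(W,.0275,.036,.43,.58,y0,y1); m=q.mean(0)
    # angle: slope of front edge and back edge over interior columns
    s=[]
    for f in(np.min,np.max):
        c=[(yy,f(q[abs(q[:,1]-yy)<.002,0])) for yy in np.arange(m[1]-.038,m[1]+.039,.004) if (abs(q[:,1]-yy)<.002).any()]
        s.append(np.polyfit(*np.array(c).T,1)[0])
    print(n,"edge slope",np.round(s,3))
cv2.imwrite("pics/t6.png",cv2.resize(p[160:225,190:450,::-1],None,fx=3,fy=3,interpolation=cv2.INTER_CUBIC))
E
```

```text
clock 49.58 pos [ 337.  -268.2  156.7] yang 67.74 F [1.6 0.4 0.8] w 44.9 j1,6 [-0.78 -1.96]
move [-0.1708 -0.001   0.1119] spin 0.001
fixed 661 [516.8 274.9  30.9] [516.7 275.   96.6  90.4  89.1] rail [-41.8  49. ]
b1 656 [513.3 158.   30.8] [512.7 158.4  89.   97.    2. ] rail [-43.4 -67.9]
b2 654 [512.2  38.2  30.9] [511.5  39.1  96.4  86.5  89.1] rail [ -42.5 -187.7]
foot [ 496.7 -331.1   19.7   83.7   68.2] 95
stem [ 0.49600804 -0.33034588  0.07617808] 44
fixed edge slope [0.021 0.028]
b1 edge slope [-0.018  0.017]
b2 edge slope [-0.016 -0.042]
```

View pics/t6.png

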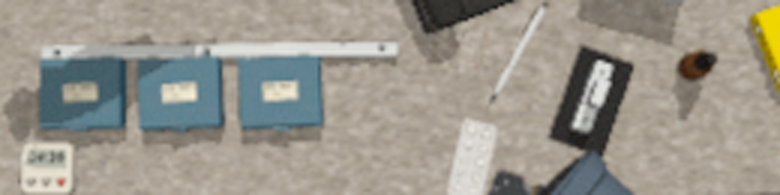

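```bash
python3 - <<'E' 2>/dev/null
from h import *
im=np.mean([get_image("top")[0].astype(float) for _ in range(12)],0)
c=camera_info("top"); f=200/np.tan(np.radians(c["fov_y"]/2)); R=c["R"]; C=-R.T@c["t"]
def onplane(u,v,z=.031):
    d=R.T@np.array([(u-c["cx"])/f,(v-c["cy"])/f,1]); return (C+d*(z-C[2])/d[2])[:2]
def pix(x,y,z=.031):
    q=R@np.array([x,y,z])+c["t"]; return c["cx"]+f*q[0]/q[2], c["cy"]+f*q[1]/q[2]
blue=im[:,:,2]-im[:,:,0]
for n,x,y in(("fixed",.516,.275),("b1",.514,.1575),("b2",.512,.0385)):
    for side in(1,-1):
        P=[]
        for dx in np.arange(-.032,.033,.004):
            u0,v=pix(x+dx,y+side*.049); v=int(round(v)); us=np.arange(int(u0)-4,int(u0)+6)
            b=blue[v,us]; h=(b.max()+b.min())/2; k=np.where(np.diff(np.sign(b-h)))[0]
            if len(k): 
                k=k[abs(us[k]-u0).argmin()]; P.append(onplane(us[k]+(h-b[k])/(b[k+1]-b[k]),v))
        P=np.array(P); a=np.polyfit(P[:,0],P[:,1],1); r=P[:,1]-np.polyval(a,P[:,0])
        a=np.polyfit(P[abs(r)<.0015,0],P[abs(r)<.0015,1],1)
        print(n,"left" if side>0 else "right","slope dy/dx %.3f"%a[0],"y at mid %.4f"%np.polyval(a,x),(np.abs(r).max()*1e3).round(1))
E
```

```text
fixed left slope dy/dx -0.034 y at mid 0.3224 0.8
fixed right slope dy/dx -0.022 y at mid 0.2202 0.3
b1 left slope dy/dx 0.009 y at mid 0.2056 0.4
b1 right slope dy/dx 0.003 y at mid 0.1062 0.5
b2 left slope dy/dx 0.014 y at mid 0.0857 0.9
b2 right slope dy/dx 0.016 y at mid -0.0118 0.7
```

Everything measures within its windows: gaps about 20 mm, boxes at the rail, and the spacer within ~4 mm of the pad centre. The robot is clear, so I'm handing in.

```bash
python3 -c "
from cell import *
print(order.sign_off())"
```

```text
the job is handed in; nothing more can be done
None
```

I handed in the job, verdict not shown: both boxes are set along the rail with gaps of about 20 mm, and the spacer is back on its pad; the tightest margin is box_2, at roughly 0.03–0.04 rad off square against the 0.06 limit.

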